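Wind the shade turntable round to its index pin

TASK

Two hand-cranked turntables stand on the finishing bench. On the one that carries the bottle-shaped black lampshade (the other carries a flat dish), grip the loose sleeve of the crank and, keeping hold of it while it turns, wind the crank until the short steel stub on the shade's side points at the steel index pin at the end of that machine; then let go. Turn the crank only by its sleeve, either way round, and leave the other machine's crank alone.

Things in the scene. Friction and masses are not known exactly. Their poses are not given: they have to be found in the camera images.
- drive: Fixed machine with the bottle-shaped shade: grey box 420 x 130 x 55 mm high. Origin: table height, under the vertical crank axle, 65 mm from the box's near end, on its midline. x runs along the box from crank to turntable, z up. Turntable axis at x = 230 mm (disc 128 mm across, top 73 mm up). Steel index pin, 10 mm thick, top 115 mm up, at x = 335 mm, y = 0. All heights are above the table.
- sleeve: Loose black grip sleeve on that machine's crank: upright cylinder, 28 mm across, 55 mm long, spinning freely on a pin 55 mm from the crank axle. Origin: its centre, 107.5 mm up; z up, x and y mean nothing. The level crank arm below it has its top 75 mm up. The crank takes 3 to 5 N at the sleeve, stays where left, has no stop within two turns.
- outlet (a point): Centre of the outer end of the short level steel stub (16 mm thick) on the side of the black shade (100 mm across, 120 mm tall, fixed to the turntable): 70 mm from the turntable's axis, 103 mm up. x points out along the stub; it must end up along the machine's x, at the pin. Two crank turns make one turntable turn, in the same sense (clockwise gives clockwise), without play.
- spare_sleeve: The same sleeve on the other, like machine, whose turntable carries a flat black dish without a stub: not to be moved. Origin: its centre, 107.5 mm up.

How it is judged (in metres and radians):
On the way, in this order (a step that is already met when the one before it is completed fails the run):
1. the fingers hold the sleeve of the shade's machine (contact force between the fingers and sleeve above 1 N), for 0.2 s.
2. with the sleeve still held, the stub on the shade points at the index pin (its tip within 14 mm of the line from the turntable's axis to the pin) (y of outlet in the frame of drive between -0.014 and 0.014 m and x of outlet in the frame of drive above 0.27 m and contact force between the fingers and sleeve above 1 N), for 0.2 s.
At the end, for the whole second after the job is handed in: The stub on the shade points at the index pin, its tip within 14 mm (about 11 degrees) to either side of the line from the turntable's axis to the pin; the crank is at rest and its sleeve released (y of outlet in the frame of drive between -0.014 and 0.014 m and x of outlet in the frame of drive above 0.27 m and linear speed of sleeve below 0.01 m/s and contact force between the fingers and sleeve below 0.1 N); the robot touches nothing.
It fails at once if the crank is moved without the fingers on its sleeve (sleeve travelling above 30 mm/s untouched) (linear speed of sleeve above 0.03 m/s and contact force between the fingers and sleeve below 0.05 N).
It fails at once if the other machine's crank is moved (its sleeve by more than 20 mm) (distance of spare_sleeve from where it was at the start of the episode above 0.02 m).
It also fails if it takes over 45 s, if anything falls off the work surface, if the arm or the gripper's body presses on something with over 40 N, if the wrist force passes 120 N, or if a joint passes its speed limit or range.

ROBOT

A 6-joint arm with a two-finger parallel gripper is mounted at the origin on the work surface. World frame = base frame: x ahead of the robot, y to its left, z up, the work surface at z = 0. Lengths are in m, angles in degrees, forces in N, time in s.
With the tool pointing down it reaches from about 0.35 to 0.95 m from the base axis. Payload 17.4 kg.
Tool frame: the origin (TCP) lies on the centre line of the jaws, within the pads' length; the fingertips stand robot.tips_ahead ahead of it and the grasp point (between the pads) lies 5 mm behind it (robot.tips_ahead is the distance from the TCP to the fingertips, in m); z points along the fingers, y is the line along which they close (so a half turn about z gives the same grasp; the last joint's range is limited). The gripper opens to 93 mm and grips with 3 to 60 N. Pads are 15 mm wide; open, the fingers measure 128 mm over their backs; the gripper's body (75 mm by 188 mm) begins 65 mm behind the grasp point.
Start: joints at [-78.656, 6.646, 82.598, -0, 90.757, -2.166], TCP at [0.158, -0.656, 0.233] pointing down, gripper open.
Joint ranges: [-162.19, 162.19], [-47.58, 125.68], [4.15, 143.07], [-65.23, 245.23], [0.69, 171.88], [-170.13, 170.13]. Speed limits (degrees/s): [108.29, 108.29, 127.2, 180, 180, 180].

INTERFACE

Orientations are given as [roll, pitch, yaw] about the fixed x, y, z axes, in that order (R = Rz(yaw) Ry(pitch) Rx(roll)).
In Python, from rig import robot, cams, models gives the robot as it stands.
- The arm moves only by the tool carry_out, never from a script. Its argument "rows" is a list of rows, each a list of 7 numbers: the turn, a rotation vector about the tool's x, y, z in degrees, then the shift along the tool's x, y, z in mm, then the finger opening in mm, from 0 to 93. A call has 1 to 5 rows; each row shifts and turns the commanded pose from where the row before left it, along the tool's axes as they then stand; what a row does not reach is not made up. A row lasts 1/12 s, in which the tool goes at most 41.7 mm and 7.16 degrees, less where a joint would pass 70% of its speed; a pose out of reach is approached as far as the arm can. A call with a gripper value outside its range is refused whole. The fingers move at their own pace and stop on an object; "squeeze" is the grip in N (left out, the last holds). Time passes only in rows, so rows that do not move let the fingers close. It gives the time, the measured TCP pose, the force, the opening and the grip force at its end, in the units of the state.
- robot.read_state(): the state, without advancing time (a new reading comes with each control period).
- cams.capture(name): name is "scene" or "top"; returns (picture, depth): 400x640x3 uint8, red, green, blue; 400x640 float32, m along the optical axis (not along the pixel's ray), 0 where there is no reading.
- cams.camera_params(name): a dict with "fx", "fy", "cx", "cy" (pixels), "k1" (the pictures are not rectified: a ray, as slopes to the right and down, at radius r is drawn at 1 + k1 r^2 times it, then the intrinsics apply), "position" and "attitude" of the camera in the world. Camera axes: x right, y down, z forward; pixel columns grow to the right and rows downward; lengths in m; the calibration is good to about 2 mm. A picture is of the moment at which its call begins. camera_params takes no time and is no camera call.
- robot.close_job(): hands the job in; it is judged then, once.
Trained networks look in the newest picture that a camera, given by its name, has taken for a name from the list of things; names that differ only in an ending like _2 or _b are one class to them, and where a whole thing is asked for, a point or a joint stands for the part that bears it (a point fixed in the world has none). Each returns a list of dicts, best first, with "conf" (0 to 1); they miss things now and then, are a little off and sometimes report something else, mostly with a low value. They report only what shows in the picture. A call takes as long as a camera call.
- models.outline_of(camera, label): "region" (400x640 bool, what is visible of it) and "extent" ([left, top, width, height] in pixels, round what is visible of it).
- models.mark_of(camera, label): "xy" ([column, row] in pixels: a listed point, or the origin of a listed thing).
The state is a dict: "time": time; "joint_positions": joint angles; "joint_vel": joint speeds; "joint_torque": joint torques, N m; "tcp_pos": TCP position; "orientation": TCP orientation; "ft_force": force on the tool from outside, world axes, zero at the start; "moment": the same for the moment, N m; "finger_gap": opening from 0.0 (shut) to 1.0 (fully open); "finger_force": force on a finger pad.
Only numpy, scipy, OpenCV 4.12 (cv2) and the standard library are available. Lean on these libraries where they do the work, as an engineer would, in place of code of your own. Each camera call takes 0.05 s, during which the arm holds its last target. There are 200 camera calls.

## Working session

There is one attempt and no reset: what is moved stays moved. The work goes in short steps, Python scripts to look and compute and a tool call to move; the robot and the scene stay as the last step left them, time stands still between calls to the robot, and variables do not carry over. Pictures are saved under pics/ and viewed, at most 10 in all, crops included, and the job is handed in when it is done.

Besides the shell and the picture viewer there is one more tool, called after "Call:" as name(argument=value, ...) on one line, values as JSON. carry_out: Moves the arm, as the interface text tells. Its arguments: {"type":"object","properties":{"rows":{"type":"array"},"squeeze":{"type":"number"}},"required":["rows"]}

```bash
mkdir -p pics
cat > h.py <<'E'
import numpy as np, cv2
from rig import robot, cams, models
from scipy.spatial.transform import Rotation as R
def par(n):
    p=cams.camera_params(n); a=np.array(p["attitude"],float)
    M=a if a.shape==(3,3) else R.from_euler('xyz',a,degrees=True).as_matrix()
    return p,M,np.array(p["position"])
def ray(n,uv):
    p,M,c=par(n); x=(uv[0]-p["cx"])/p["fx"]; y=(uv[1]-p["cy"])/p["fy"]; u,v=x,y
    for _ in range(20):
        s=1+p["k1"]*(u*u+v*v); u,v=x/s,y/s
    return c, M@np.array([u,v,1.])
def atz(n,uv,z):
    c,d=ray(n,uv); return c+d*(z-c[2])/d[2]
def tri(uv1,uv2,n1="scene",n2="top"):
    c1,d1=ray(n1,uv1); c2,d2=ray(n2,uv2)
    s=np.linalg.lstsq(np.c_[d1,-d2],c2-c1,rcond=None)[0]
    a,b=c1+s[0]*d1,c2+s[1]*d2
    return (a+b)/2,np.linalg.norm(a-b)
E
python3 - <<'E'
from h import *
np.set_printoptions(precision=4,suppress=True)
print(robot.tips_ahead, robot.read_state())
for n in("scene","top"):
    print(cams.camera_params(n))
    im,d=cams.capture(n); cv2.imwrite(f"pics/{n}0.png",im[:,:,::-1])
    for l in("drive","sleeve","outlet","spare_sleeve"):
        print(n,l,[(r["conf"],r["xy"]) for r in models.mark_of(n,l)],[(r["conf"],r["extent"]) for r in models.outline_of(n,l)])
E
```

```text
0.014 {'time': 0.0, 'joint_positions': array([-78.6535,   6.6733,  82.6359,  -0.001 ,  90.7552,  -2.1672]), 'joint_vel': array([-0.0689, -0.0162, -0.0032, -0.0253,  0.0036, -0.0694]), 'joint_torque': array([  0.0005, -72.1262, -62.2604,   0.078 ,   0.0238,  -0.0001]), 'tcp_pos': array([ 0.1577, -0.6561,  0.2319]), 'orientation': array([-179.9355,   -0.0015,   13.5137]), 'ft_force': array([ 0.6414,  0.0808, -1.0198]), 'moment': array([ 0.0224, -0.037 , -0.0015]), 'finger_force': 0.0, 'finger_gap': 0.9999910063349948}
{'fx': 483.7828549751398, 'fy': 483.7828549751398, 'cx': 321.59451350396847, 'cy': 207.51128498032293, 'k1': -0.11080709462709055, 'position': array([ 0.9498, -0.5102,  0.7532]), 'attitude': array([-136.9873,    1.1295,   33.184 ])}
scene drive [(0.89, [239.2, 293.4])] []
scene sleeve [(0.74, [230.8, 283.2])] [(0.68, [219.1, 270.2, 20.5, 25.9])]
scene outlet [(0.82, [305.6, 304.0]), (0.7, [230.9, 283.6])] [(0.93, [300.7, 287.2, 81.4, 97.9])]
scene spare_sleeve [(0.71, [345.0, 120.4])] [(0.8, [340.2, 109.5, 7.3, 21.8])]
{'fx': 464.1004904261116, 'fy': 464.1004904261116, 'cx': 317.2322044988821, 'cy': 206.30091786946383, 'k1': -0.13117640777140155, 'position': array([ 0.4948, -0.0185,  1.1135]), 'attitude': array([-174.7219,    2.0374,  -91.2024])}
top drive [(0.58, [404.4, 227.2])] [(0.58, [376.3, 77.0, 64.5, 180.6])]
top sleeve [(0.46, [430.2, 205.8])] [(0.42, [423.3, 199.6, 15.2, 16.5])]
top outlet [(0.84, [407.7, 151.2])] [(0.57, [384.9, 97.1, 52.6, 54.0])]
top spare_sleeve [(0.49, [222.1, 246.2])] [(0.71, [211.4, 241.5, 16.6, 10.9])]
```

View pics/scene0.png

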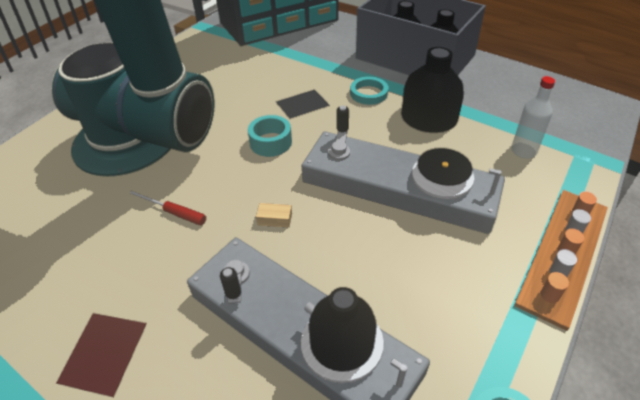

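View pics/top0.png

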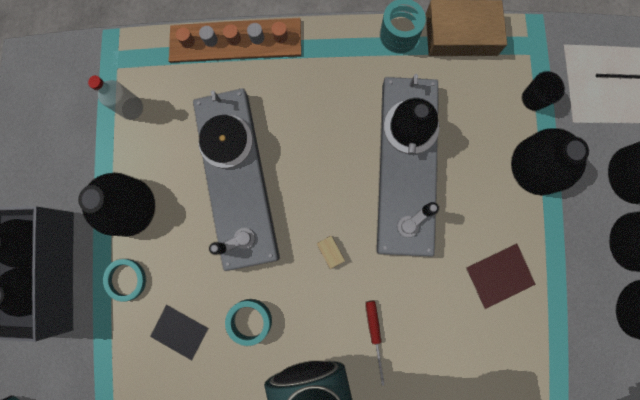

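Run:
```python
from h import *
np.set_printoptions(precision=4,suppress=True)
print("sleeve",tri((230.8,283.2),(430.2,205.8)), "outlet",tri((305.6,304),(407.7,151.2)))
print("spare",tri((345,120.4),(222.1,246.2)))
print("drive",atz("scene",(239.2,293.4),0),atz("top",(404.4,227.2),0),tri((239.2,293.4),(404.4,227.2)))
```

```text
sleeve (array([ 0.5817, -0.2311,  0.1132]), np.float64(0.004324129201281969)) outlet (array([ 0.7024, -0.1909,  0.1032]), np.float64(0.010903180676079004))
spare (array([0.5089, 0.2274, 0.1105]), np.float64(0.007885233487157748))
drive [ 0.5425 -0.1923  0.    ] [ 0.5432 -0.189   0.    ] (array([ 0.5423, -0.1904, -0.0024]), np.float64(0.002809680463293972))
```

The scene picture shows the shade's machine at the bottom: sleeve at (231,283), stub at about (310,308) facing the crank, pin at about (400,366). In the top picture the same machine is on the right: sleeve (431,208), axle (409,227), stub (412,149), pin (416,82). The other machine, with the dish, is on the left.

Run:
```python
from h import *
np.set_printoptions(precision=4,suppress=True)
im,_=cams.capture("top"); cv2.imwrite("pics/topc.png",cv2.resize(im[65:265,360:460,::-1],None,fx=3,fy=3,interpolation=cv2.INTER_CUBIC))
c={k:atz("top",v,.055)[:2] for k,v in dict(fl=(384.5,78),fr=(438,80),nl=(377,252),nr=(435,256)).items()}
print(c)
for a,b in(("nl","fl"),("nr","fr")):
    d=c[b]-c[a]; print(np.degrees(np.arctan2(d[1],d[0])),np.linalg.norm(d))
print("axle",atz("top",(409,227),.08),"pin",tri((400,366),(416,82)))
print("mean centre",sum(c.values())/4)
```

```text
{'fl': array([ 0.895 , -0.1489]), 'fr': array([ 0.8877, -0.2762]), 'nl': array([ 0.486 , -0.1164]), 'nr': array([ 0.4736, -0.2482])}
-4.546485169276958 0.4102673128879914
-3.8724675743227035 0.4150743708018406
axle [ 0.5399 -0.1871  0.08  ] pin (array([ 0.8676, -0.2115,  0.1063]), np.float64(0.006742888510334316))
mean centre [ 0.6856 -0.1974]
```

View pics/topc.png

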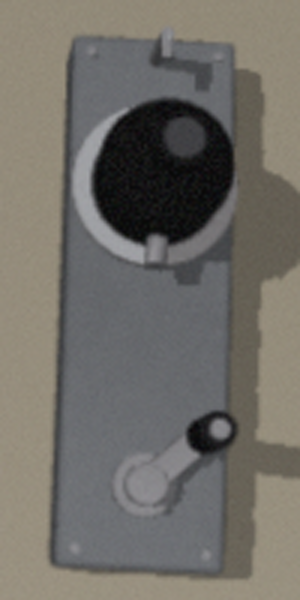

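The crop shows the stub tip at about (411.7,152), pointing nearly straight back to the crank, and the sleeve forward-right of the axle.

Run:
```python
from h import *
np.set_printoptions(precision=4,suppress=True)
o=np.array([.5415,-.188]);y=np.radians(-4.2);x=np.array([np.cos(y),np.sin(y)]);t=o+.23*x
for n,uv in(("top",(411.7,152)),("top",(407.7,151.2)),("scene",(305.6,304)),("scene",(308,306))):
    p=atz(n,uv,.103)[:2]; d=p-t; print(n,p,np.linalg.norm(d),np.degrees(np.arctan2(d[1],d[0])-y)%360)
for n,uv in(("top",(430.2,205.8)),("scene",(230.8,283.2))):
    p=atz(n,uv,.1075)[:2]; d=p-o; print(n,p,np.linalg.norm(d),np.degrees(np.arctan2(d[1],d[0])))
```

```text
top [ 0.7045 -0.1961] 0.06697592667660852 176.7134642229834
top [ 0.7065 -0.1873] 0.0667490244830882 168.97566729075544
scene [ 0.6984 -0.1946] 0.0732186902743574 176.18316166835632
scene [ 0.7036 -0.1956] 0.06795098236007566 176.38448610015314
top [ 0.5837 -0.2307] 0.06000901652056145 -45.36930716849529
scene [ 0.5768 -0.2301] 0.0549092570327514 -50.03140925147658
```

Call:
carry_out(rows=[[0,0,0,25.5,-15.7,0,93],[0,0,0,25.5,-15.7,0,93],[0,0,0,25.5,-15.7,0,93],[0,0,0,25.5,-15.7,0,93],[0,0,0,25.5,-15.7,0,93]], squeeze=30)

```text
time: 1.37
tcp_pos: [0.264, -0.5491, 0.2327]
orientation: [180.0, -0.0, 13.5]
ft_force: [0.2, 0.2, 0.7]
finger_gap: 1.001
finger_force: 0.0
```

Call:
carry_out(rows=[[0,0,0,25.5,-15.7,0,93],[0,0,0,25.5,-15.7,0,93],[0,0,0,25.5,-15.7,0,93],[0,0,0,25.5,-15.7,0,93],[0,0,0,25.5,-15.7,0,93]])

```text
time: 1.78
tcp_pos: [0.3698, -0.4429, 0.2328]
orientation: [180.0, -0.0, 13.5]
ft_force: [0.2, -0.3, -0.2]
finger_gap: 1.002
finger_force: 0.0
```

Call:
carry_out(rows=[[0,0,0,25.5,-15.7,0,93],[0,0,0,25.5,-15.7,0,93],[0,0,0,25.5,-15.7,0,93],[0,0,0,25.5,-15.7,0,93],[0,0,0,25.5,-15.7,0,93]])

```text
time: 2.2
tcp_pos: [0.4754, -0.3368, 0.2328]
orientation: [180.0, -0.0, 13.5]
ft_force: [-0.8, -0.2, -0.3]
finger_gap: 0.999
finger_force: 0.0
```

Call:
carry_out(rows=[[0,0,0,25.5,-15.7,0,93],[0,0,0,25.5,-15.7,0,93],[0,0,0,25.5,-15.7,0,93],[0,0,0,25.5,-15.7,0,93],[0,0,0,25.5,-15.7,0,93]])

```text
time: 2.62
tcp_pos: [0.5811, -0.2306, 0.2328]
orientation: [180.0, -0.0, 13.5]
ft_force: [0.5, -0.2, 0.3]
finger_gap: 0.996
finger_force: 0.0
```

Call:
carry_out(rows=[[0,0,0,0,0,0,93],[0,0,0,0,0,0,93]])

```text
time: 2.78
tcp_pos: [0.5808, -0.2309, 0.2324]
orientation: [-180.0, 0.0, 13.6]
ft_force: [-0.7, -0.2, 0.8]
finger_gap: 1.003
finger_force: 0.0
```

Call:
carry_out(rows=[[0,0,0,0,0,30,93],[0,0,0,0,0,30,93],[0,0,0,0,0,30,93],[0,0,0,0,0,25,93],[0,0,0,0,0,12,93]])

```text
time: 3.2
tcp_pos: [0.5784, -0.2323, 0.1023]
orientation: [-179.9, 0.2, 13.5]
ft_force: [-0.8, 1.0, 0.2]
finger_gap: 0.997
finger_force: 0.0
```

Call:
carry_out(rows=[[0,0,0,0,0,0,70],[0,0,0,0,0,0,50],[0,0,0,0,0,0,40],[0,0,0,0,0,0,36],[0,0,0,0,0,0,34]])

```text
time: 3.62
tcp_pos: [0.5807, -0.2322, 0.1072]
orientation: [179.9, -0.1, 13.5]
ft_force: [-1.2, -0.4, -0.2]
finger_gap: 0.69
finger_force: 0.0
```

Call:
carry_out(rows=[[0,0,0,0,0,0,32],[0,0,0,0,0,0,30],[0,0,0,0,0,0,28],[0,0,0,0,0,0,26],[0,0,0,0,0,0,20]])

```text
time: 4.03
tcp_pos: [0.5802, -0.2319, 0.1057]
orientation: [180.0, 0.0, 13.5]
ft_force: [-0.4, -0.3, 0.4]
finger_gap: 0.333
finger_force: 0.0
```

Call:
carry_out(rows=[[0,0,0,0,0,0,20],[0,0,0,0,0,0,20],[0,0,0,0,0,0,20],[0,0,0,0,0,0,20]])

```text
time: 4.37
tcp_pos: [0.5801, -0.2315, 0.1056]
orientation: [-180.0, 0.0, 13.5]
ft_force: [-3.9, 3.9, 1.9]
finger_gap: 0.299
finger_force: 30.0
```

Run:
```python
from h import *
a,_=cams.capture("scene"); b,_=cams.capture("top")
cv2.imwrite("pics/g.png",np.hstack([cv2.resize(a[200:400,150:450,::-1],(450,300)),cv2.resize(b[60:270,340:480,::-1],(280,420))[:300]]))
```

```text
(no output)
```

View pics/g.png

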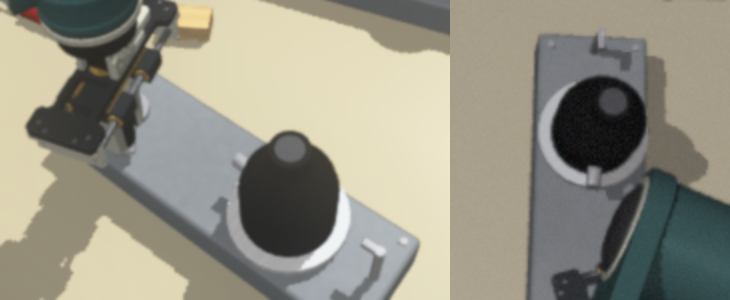

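Sleeve gripped (27.8 mm gap, 30 N), crank and stub unmoved. I'll compute the clockwise circle in tool axes.

Run:
```python
from h import *
y=np.radians(13.5);T=np.array([[np.cos(y),np.sin(y)],[np.sin(y),-np.cos(y)]])
a=np.radians(-48.4-12*np.arange(31)); P=55*np.c_[np.cos(a),np.sin(a)]@T.T
D=np.diff(np.round(P,1),axis=0).round(1)
for i in range(0,30,5): print(D[i:i+5].tolist(), (np.array([.5436,-.1904])+.055*np.r_[np.cos(a[i+5]),np.sin(a[i+5])]).round(4))
```

```text
[[-10.6, 4.3], [-11.4, 2.1], [-11.5, -0.4], [-11.1, -2.8], [-10.4, -5.0]] [ 0.5262 -0.2426]
[[-9.0, -7.1], [-7.4, -8.8], [-5.5, -10.1], [-3.1, -11.1], [-0.9, -11.4]] [ 0.4897 -0.2015]
[[1.6, -11.4], [3.9, -10.8], [6.1, -9.8], [8.0, -8.3], [9.5, -6.4]] [ 0.5071 -0.1493]
[[10.6, -4.3], [11.4, -2.1], [11.5, 0.4], [11.1, 2.8], [10.4, 5.0]] [ 0.561  -0.1382]
[[9.0, 7.1], [7.4, 8.8], [5.5, 10.1], [3.1, 11.1], [0.9, 11.4]] [ 0.5975 -0.1793]
[[-1.6, 11.4], [-3.9, 10.8], [-6.1, 9.8], [-8.0, 8.3], [-9.5, 6.4]] [ 0.5801 -0.2315]
```

Call:
carry_out(rows=[[0,0,0,-10.6,4.3,0,20],[0,0,0,-11.4,2.1,0,20],[0,0,0,-11.5,-0.4,0,20],[0,0,0,-11.1,-2.8,0,20],[0,0,0,-10.4,-5.0,0,20]], squeeze=40)

```text
time: 4.88
tcp_pos: [0.5271, -0.2401, 0.1055]
orientation: [-179.7, -0.2, 13.6]
ft_force: [18.5, 33.4, -1.7]
finger_gap: 0.296
finger_force: 40.0
```

Call:
carry_out(rows=[[0,0,0,0,0,0,20],[0,0,0,0,0,0,20]])

```text
time: 5.05
tcp_pos: [0.5268, -0.2398, 0.1055]
orientation: [-179.7, -0.2, 13.6]
ft_force: [6.7, 27.8, 1.5]
finger_gap: 0.29
finger_force: 40.0
```

Call:
carry_out(rows=[[0,0,0,-8.4,-9.5,0,20],[0,0,0,-7.4,-8.8,0,20],[0,0,0,-5.5,-10.1,0,20],[0,0,0,-3.1,-11.1,0,20],[0,0,0,-0.9,-11.4,0,20]])

```text
time: 5.47
tcp_pos: [0.4919, -0.1985, 0.1058]
orientation: [179.9, -0.4, 13.5]
ft_force: [37.5, 2.4, -17.5]
finger_gap: 0.294
finger_force: 40.0
```

Call:
carry_out(rows=[[0,0,0,0,0,0,20],[0,0,0,0,0,0,20]])

```text
time: 5.63
tcp_pos: [0.492, -0.198, 0.1057]
orientation: [180.0, -0.4, 13.6]
ft_force: [24.2, 9.0, -10.6]
finger_gap: 0.295
finger_force: 40.0
```

Run:
```python
from h import *
y=np.radians(13.5);T=np.array([[np.cos(y),np.sin(y)],[np.sin(y),-np.cos(y)]])
a=np.radians(-169.5-11.77*np.arange(1,21)); P=np.array([546,-188])+55*np.c_[np.cos(a),np.sin(a)]
W=np.vstack([[489.7,-199],P]); D=np.diff(np.round(W@T.T,1),axis=0).round(1)
for i in range(0,20,5): print(D[i:i+5].tolist(), W[i+5].round(1))
```

```text
[[4.1, -11.6], [4.0, -10.5], [6.1, -9.5], [7.8, -8.1], [9.4, -6.3]] [ 509.4 -146.9]
[[10.4, -4.3], [11.1, -2.1], [11.3, 0.3], [11.0, 2.5], [10.2, 4.8]] [ 562.3 -135.5]
[[9.1, 6.7], [7.5, 8.4], [5.6, 9.8], [3.5, 10.7], [1.2, 11.2]] [ 599.4 -174.7]
[[-1.0, 11.3], [-3.4, 10.7], [-5.4, 9.9], [-7.4, 8.5], [-9.0, 6.9]] [ 585.  -226.8]
```

Call:
carry_out(rows=[[0,0,0,4.1,-11.6,0,20],[0,0,0,4.0,-10.5,0,20],[0,0,0,6.1,-9.5,0,20],[0,0,0,7.8,-8.1,0,20],[0,0,0,9.4,-6.3,0,20]])

```text
time: 6.05
tcp_pos: [0.5096, -0.1469, 0.1057]
orientation: [179.9, 0.0, 13.5]
ft_force: [3.1, -10.7, -3.5]
finger_gap: 0.294
finger_force: 40.0
```

Call:
carry_out(rows=[[0,0,0,0,0,0,20],[0,0,0,0,0,0,20]])

```text
time: 6.22
tcp_pos: [0.5102, -0.1465, 0.1057]
orientation: [-180.0, -0.0, 13.6]
ft_force: [4.1, 1.8, -0.5]
finger_gap: 0.294
finger_force: 40.0
```

Forces are now low; continue.

Call:
carry_out(rows=[[0,0,0,10.4,-4.3,0,20],[0,0,0,11.1,-2.1,0,20],[0,0,0,11.3,0.3,0,20],[0,0,0,11.0,2.5,0,20],[0,0,0,10.2,4.8,0,20]])

```text
time: 6.63
tcp_pos: [0.5625, -0.1352, 0.1056]
orientation: [-179.9, 0.1, 13.5]
ft_force: [-5.5, -0.7, 0.9]
finger_gap: 0.293
finger_force: 40.0
```

Call:
carry_out(rows=[[0,0,0,9.1,6.7,0,20],[0,0,0,7.5,8.4,0,20],[0,0,0,5.6,9.8,0,20],[0,0,0,3.5,10.7,0,20],[0,0,0,1.2,11.2,0,20]])

```text
time: 7.05
tcp_pos: [0.6, -0.175, 0.1056]
orientation: [-179.9, 0.0, 13.5]
ft_force: [-3.4, 3.7, 0.7]
finger_gap: 0.297
finger_force: 40.0
```

Call:
carry_out(rows=[[0,0,0,0,0,0,20],[0,0,0,0,0,0,20]])

```text
time: 7.22
tcp_pos: [0.6, -0.1758, 0.1057]
orientation: [179.9, -0.1, 13.4]
ft_force: [6.5, -2.4, -2.4]
finger_gap: 0.291
finger_force: 40.0
```

Call:
carry_out(rows=[[0,0,0,-1.0,11.3,0,20],[0,0,0,-3.4,10.7,0,20],[0,0,0,-5.4,9.9,0,20],[0,0,0,-7.4,8.5,0,20],[0,0,0,-9.0,6.9,0,20]])

```text
time: 7.63
tcp_pos: [0.5851, -0.2271, 0.1056]
orientation: [-180.0, -0.0, 13.5]
ft_force: [0.9, 6.9, -1.0]
finger_gap: 0.298
finger_force: 40.0
```

Call:
carry_out(rows=[[0,0,0,0,0,0,20],[0,0,0,0,0,0,20],[0,0,0,0,0,0,20],[0,0,0,0,0,0,20],[0,0,0,0,0,0,20]])

```text
time: 8.05
tcp_pos: [0.5851, -0.227, 0.1057]
orientation: [180.0, 0.0, 13.5]
ft_force: [-2.7, -3.0, 0.4]
finger_gap: 0.29
finger_force: 40.0
```

Run:
```python
from h import *
a,_=cams.capture("scene"); b,_=cams.capture("top")
for n in("scene","top"): print(n,[(r["conf"],r["xy"],atz(n,r["xy"],.103)) for r in models.mark_of(n,"outlet")])
cv2.imwrite("pics/e.png",np.hstack([cv2.resize(a[250:400,270:450,::-1],(480,400)),cv2.resize(b[65:165,370:450,::-1],(320,400))]))
```

```text
scene [(0.57, [379.7, 355.4], array([ 0.83738987, -0.20871917,  0.103     ]))]
top [(0.91, [411.7, 90.6], array([ 0.84573749, -0.2031484 ,  0.103     ]))]
```

View pics/e.png

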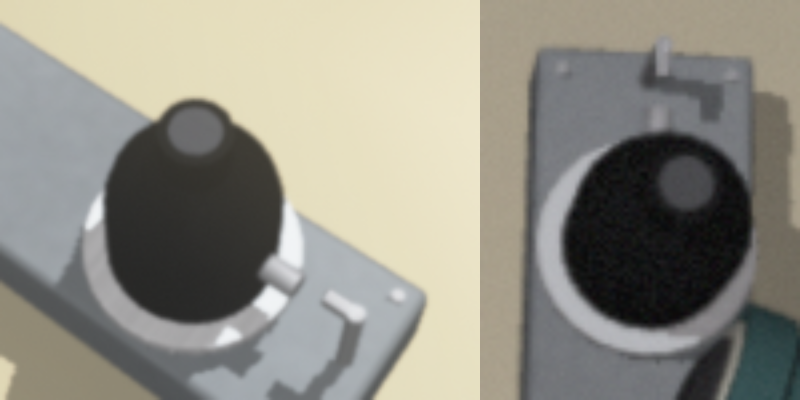

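The crops show the stub (415,92 in the top view) in line with the pin (415.5,80); in the scene view it also points at the pin. Release and rise.

Call:
carry_out(rows=[[0,0,0,0,0,0,34],[0,0,0,0,0,0,50],[0,0,0,0,0,0,70],[0,0,0,0,0,0,80],[0,0,0,0,0,0,80]])

```text
time: 8.67
tcp_pos: [0.5851, -0.2271, 0.1056]
orientation: [-180.0, -0.0, 13.5]
ft_force: [-0.2, -0.4, 0.2]
finger_gap: 0.604
finger_force: 0.0
```

Call:
carry_out(rows=[[0,0,0,0,0,0,80],[0,0,0,0,0,0,80],[0,0,0,0,0,-15,80],[0,0,0,0,0,-25,80],[0,0,0,0,0,-25,80]])

```text
time: 9.08
tcp_pos: [0.5847, -0.2271, 0.172]
orientation: [-180.0, 0.0, 13.5]
ft_force: [-0.4, 0.1, -0.4]
finger_gap: 0.858
finger_force: 0.0
```

Call:
carry_out(rows=[[0,0,0,0,0,-25,80],[0,0,0,0,0,-25,80],[0,0,0,0,0,-15,80],[0,0,0,0,0,0,80],[0,0,0,0,0,0,80]])

```text
time: 9.5
tcp_pos: [0.5852, -0.2273, 0.2365]
orientation: [180.0, -0.1, 13.5]
ft_force: [-0.9, 0.2, -1.1]
finger_gap: 0.862
finger_force: 0.0
```

Run:
```python
from h import *
a,_=cams.capture("scene"); b,_=cams.capture("top")
for n in("scene","top"): print(n,[(r["conf"],r["xy"],atz(n,r["xy"],.103)) for r in models.mark_of(n,"outlet")])
cv2.imwrite("pics/f.png",np.hstack([cv2.resize(a[200:400,150:450,::-1],(480,320)),cv2.resize(b[65:145,370:450,::-1],(320,320))]))
```

```text
scene [(0.85, [379.7, 357.9], array([ 0.83927578, -0.21213438,  0.103     ]))]
top [(0.91, [411.3, 90.0], array([ 0.84716877, -0.20231755,  0.103     ]))]
```

View pics/f.png

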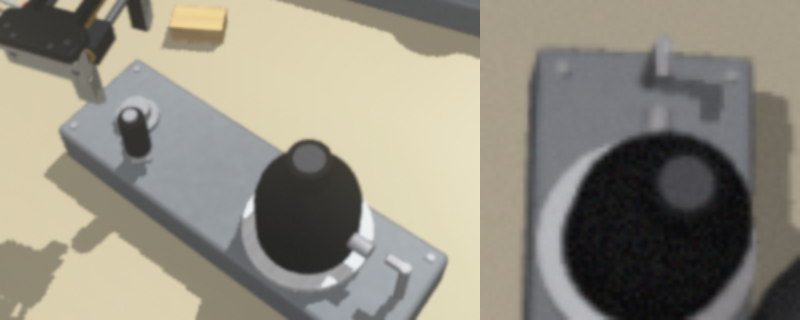

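The gripper is clear of the sleeve, and the stub still points at the pin.

```bash
python3 -c "
from rig import robot
print(robot.close_job())"
```

```text
the job is handed in; nothing more can be done
None
```

I wound the crank about one turn clockwise by its sleeve; in the last camera pictures the shade's stub lined up with the index pin. I then released the sleeve, raised the gripper clear and handed the job in at about 9.7 s; no verdict was returned.

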